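# Refit the D-shaft knob of the porcelain lamp and hold it pressed

### The arm

A 6-joint arm with a two-finger parallel gripper is mounted at the origin on the work surface. World frame = base frame: x ahead of the robot, y to its left, z up, the work surface at z = 0. Lengths are in m, angles in degrees, forces in N, time in s.
With the tool pointing down it reaches from about 0.3 to 0.75 m from the base axis. Payload 8.5 kg.
Tool frame: the origin (TCP) lies at the very end of the fingers, on their centre line; the grasp point (between the pads) lies 19 mm behind it (env.pinch_z is the distance from the TCP to the grasp point, in m); z points along the fingers, y is the line along which they close (so a half turn about z gives the same grasp; the last joint's range is limited). The gripper opens to 85 mm and grips with 20 to 120 N. Pads are 22 mm wide; open, the fingers measure 114 mm over their backs; the gripper's body (76 mm by 85 mm) begins 54 mm behind the grasp point. The pads swing forward as they close: fully open they stand 13 mm farther back than shut.
Start: joints at [62.493, 21.807, 74.336, -0, 83.858, -12.336], TCP at [0.144, 0.531, 0.231] pointing down, gripper open.
Joint ranges: [-178.18, 178.18], [-50.72, 133.34], [12.68, 142.11], [-81.47, 261.47], [9.98, 163.14], [-165.26, 165.26]. Speed limits (degrees/s): [136.94, 136.94, 180, 180, 180, 180].

### API

Orientations are given as a 3x3 rotation matrix whose columns are the frame's x, y, z axes.
In Python, from rig import env, viewer gives the robot as it stands.
- The arm moves only by the tool drive_tool, never from a script. Its argument "series" is a list of rows, each a list of 3 entries, a list of its own where there are three numbers: the shift along the tool's x, y, z in m, then the turn about the tool's z in degrees, then the finger opening in m, from 0 to 0.0854. A call has 1 to 20 rows; each row is the pose to reach, as a shift and turn from the pose commanded when the call began, along the tool's axes at that moment; what a row does not reach only later rows make up. A row lasts 1/10 s, in which the tool goes at most 50 mm and 8.59 degrees, less where a joint would pass 70% of its speed; a pose out of reach is approached as far as the arm can. A call with a gripper value outside its range is refused whole. The fingers move at their own pace and stop on an object; "newtons" is the grip in N (left out, the last holds). Time passes only in rows, so rows that repeat a pose let the fingers close. It gives the time, the measured TCP pose, the force, the opening and the grip force at its end, in the units of the state.
- env.observe(): the state, without advancing time (a new reading comes with each control period).
- viewer.get_image(name): name is "side" or "top" or "wrist"; returns a dict with "img" (400x640x3 uint8, red, green, blue), "depth" (400x640 float32, m along the optical axis (not along the pixel's ray), 0 where there is no reading), "camera_matrix" (3x3 intrinsics, pixels), "rvec" (rotation vector, rad) and "tvec" (3), from world to camera coordinates, as OpenCV has them. Camera axes: x right, y down, z forward; pixel columns grow to the right and rows downward; lengths in m; the calibration is good to about 2 mm. A picture is of the moment at which its call begins.
- env.close_job(): hands the job in; it is judged then, once.
The state is a dict: "time_s": time; "q": joint angles; "qvel": joint speeds; "joint_efforts": joint torques, N m; "position": TCP position; "tool_rot": TCP orientation; "ft_force": force on the tool from outside, world axes, zero at the start; "wrist_torque": the same for the moment, N m; "grip_width": finger opening in m; "gripper_force": force on a finger pad.
Only numpy, scipy, OpenCV 4.12 (cv2) and the standard library are available. Lean on these libraries where they do the work, as an engineer would, in place of code of your own. Each camera call takes 0.05 s, during which the arm holds its last target. There are 200 camera calls.

### The job

Slide the loose black lamp knob along its steel keeper rail and out of the rail's open end, turn it so that the flat of its bore matches the flat of the lamp's D-shaped shaft, and push it fully home on the shaft. Then press it down as far as the sprung shaft will go, so that the lamp's switch is held in, and finish like that: still holding the knob and keeping it pressed in. Leave the antiques and the pin vise where they lie.

Things in the scene. Friction and masses are not known exactly. Their poses are not given: they have to be found in the camera images.
- knob: Black plastic pointer knob, 140 g, 48 mm high, loose. Origin: centre of its underside, z up its axis. Round skirt 50 mm across, z 0 to 8 mm; round neck 28 mm across up to z 26; above, a grip bar along x (see knob_grip). Starts upright in the keeper rail, 20 to 65 mm inside its open end, skirt under the lips, pointer (+x) within 0.4 rad of the rail's +x, its bore downwards
- knob_grip (a point): middle of the knob's grip bar, on the axis 37 mm above its underside; axes as the knob's. The bar spans 24 to 48 mm above the underside, is 13 mm thick (y), runs x = -18 to +16 mm, then a 7 mm thick nose to x = +26 mm: the pointer, with a pale metal line on top. Grip it across its 13 mm thickness near the axis
- knob_bore (a point): centre of the closed inner end (ceiling) of the knob's blind D-shaped bore, on the axis 20 mm above the underside; axes as the knob's. The bore opens downwards, is 20 mm deep, 19 mm in round diameter, its flat 3 mm from the axis on the +x side, under the pointer
- keeper: Fixed bent-steel keeper rail on the trolley top, 130 mm long (x), 64 mm wide, 14.5 mm high, plus 2 mm thick flanges to 88 mm. Origin: centre of its underside. Channel 58 mm wide, its floor the trolley top; two lips (underside 11.5, top 14.5 mm up) leave a 34 mm slot along the middle for the knob's neck, so the knob cannot be lifted out. Wall at the +x end, open at the -x end
- keeper_mouth (a point): the middle of the keeper rail's open end, on the work surface, 65 mm from the keeper's origin; axes as the keeper's, so the way out is along -x. The knob is clear of the lips when its origin is more than 25 mm beyond this point
- lamp: Fixed grey lamp for shining through porcelain: a box 130 mm (x) by 110 mm (y), its top 60 mm above the work surface, a lens tube 50 mm across on its +x side reaching x = 97 mm. Origin: centre of its underside, on the work surface; the brass D-shaft rises from the middle of its top
- shaft_tip (a point): centre of the upper end of the upright brass D-shaft; z up, x from the axis square through the flat. 18 mm round diameter, flat 2.5 mm from the axis on the +x side, last 2 mm stepped 0.6 mm smaller all round. Stands 28 mm proud of the lamp's top unpressed, goes 20 mm into the knob's bore until it meets the ceiling. Very stiff to turn (0.8 N m); starts within 0.5 rad of the lamp's x
- shaft_press (a joint): how far the shaft is pressed down into the lamp, m: 0 released, 0.006 at the stop (the knob's skirt then stands 2 mm clear of the lamp's top). A spring pushes it up: it starts to yield at about 4.5 N and needs about 10 N at the stop; it comes up again if let go
- finial: Blue tureen finial, a turned porcelain knob 38 mm across, 58 mm high, standing loose; origin at the centre of its foot
- brooch: Pink porcelain brooch, disc 38 mm across, 13 mm high with its beads, lying loose; origin at the centre of its underside
- pin_vise: Brass pin vise lying loose along its x, 103 mm long with its needle, 11 mm thick; origin on the surface under its 30 mm long square grip
- stand: Fixed black cast-iron stand, foot 100 mm across, 150 mm high, its steel spring clip holding a green-glazed spout fragment towards +y (up to about 215 mm high, 105 mm out); origin at the centre of the foot's underside
Not all that is in view belongs to the job. Of the things like the keeper, leave any that is blue or pink; of the rest the smaller one is meant.

How it is judged:
By the outcome, as a careful person would: the job done as asked, in the order asked, and still so for the second after the job is handed in, while the arm keeps its last pose, push and grip.
It also fails if it takes over 51 s, if anything falls off the work surface, if the arm or the gripper's body presses on something with over 40 N, if the wrist force passes 120 N, or if a joint passes its speed limit or range.

## Working session

There is one attempt and no reset: what is moved stays moved. The work goes in short steps, Python scripts to look and compute and a tool call to move; the robot and the scene stay as the last step left them, time stands still between calls to the robot, and variables do not carry over. Pictures are saved under pics/ and viewed, at most 10 in all, crops included, and the job is handed in when it is done.

Besides the shell and the picture viewer there is one more tool, called after "Request:" as name(argument=value, ...), one argument or row to a line, values as JSON. drive_tool: Moves the arm, as the interface text tells. Its arguments: {"type":"object","properties":{"series":{"type":"array"},"newtons":{"type":"number"}},"required":["series"]}

```bash
ls; mkdir -p pics; cat > h.py <<'E'
import numpy as np, cv2
from rig import env, viewer
def shot(n,f=None):
    d=viewer.get_image(n)
    if f: cv2.imwrite('pics/'+f,cv2.cvtColor(d['img'],cv2.COLOR_RGB2BGR))
    return d
def cloud(d):
    K=np.array(d['camera_matrix']);R=cv2.Rodrigues(np.array(d['rvec'],float))[0];t=np.array(d['tvec'],float).ravel()
    v,u=np.mgrid[:400,:640];z=d['depth']
    p=np.stack([(u-K[0,2])/K[0,0]*z,(v-K[1,2])/K[1,1]*z,z],-1)
    w=(p-t)@R; w[z==0]=np.nan
    return w
def st():
    s=env.observe();print(s['time_s'],np.round(s['position'],4),np.round(s['ft_force'],1),s['grip_width'],s['gripper_force']);print(np.round(s['tool_rot'],3).tolist());return s
E
python3 - <<'E'
from h import *
st()
for n in ('top','side'):
    d=shot(n,n+'0.png'); np.savez(n+'0.npz',**d)
E
```

```text
pics
0.0 [0.1438 0.5306 0.2307] [ 0.2 -1.4 -0.5] 0.0853420219078363 0.0
[[-0.965, 0.262, -0.001], [0.262, 0.965, -0.001], [0.0, -0.001, -1.0]]
```

View pics/top0.png

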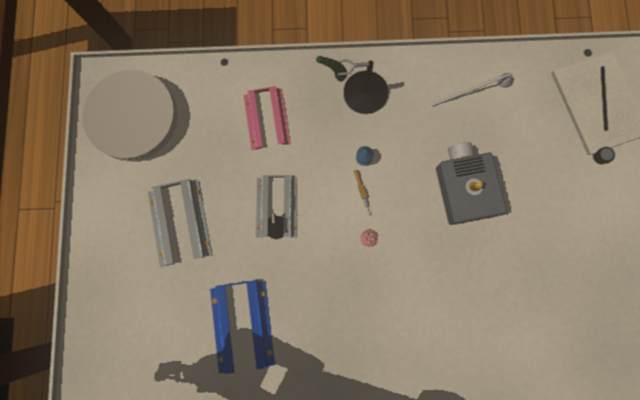

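View pics/side0.png

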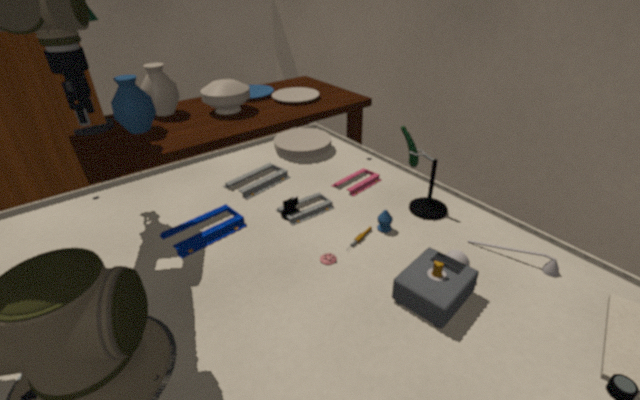

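The top view shows the grey small keeper at (277,206) with the knob at (276,225). The rail's closed end is at the top (row 177) and its open end at the bottom (row 237). The lamp is at (473,187), with its shaft at (476,186) and the lens tube upwards. The pin vise is at (362,190), the brooch at (369,238) and the finial at (365,156).

```bash
python3 - <<'E'
from h import *
d=dict(np.load('top0.npz'));w=cloud(d)
for nm,(u,v) in dict(openL=(262,236),openR=(292,236),wallL=(262,177),wallR=(293,177),knob=(276,228),lampTube=(460,150),shaft=(477,185),lampA=(440,168),lampB=(493,155),lampC=(506,211),lampD=(449,222),finial=(365,156),vise=(362,185),brooch=(369,238),stand=(366,92)).items():
    print(nm,np.round(w[v,u],3))
im=cv2.cvtColor(d['img'],cv2.COLOR_RGB2BGR)
a=cv2.resize(im[165:250,245:310],None,fx=6,fy=6,interpolation=2)
b=cv2.resize(im[140:225,432:512],None,fx=5,fy=5,interpolation=2)
b=cv2.copyMakeBorder(b,0,a.shape[0]-b.shape[0],0,0,0)
cv2.imwrite('pics/c1.png',np.hstack([a,b])); print(a.shape,b.shape)
# lamp shaft by height
m=(w[...,2]>.07)&(w[...,2]<.1); m[:, :432]=0; m[:,512:]=0;m[:140]=0;m[225:]=0
p=w[m];print(len(p),p.mean(0),p.min(0),p.max(0))
m=(w[...,2]>.03)&(w[...,2]<.1); m[:, :250]=0; m[:,300:]=0;m[:170]=0;m[245:]=0
p=w[m];print(len(p),p.mean(0),p.min(0),p.max(0))
def rect(m):
    p=w[m][:,:2].astype(np.float32); r=cv2.minAreaRect(p*1000); print(r, len(p), np.round(cv2.boxPoints(r)))
m=np.zeros((400,640),bool);m[165:250,245:310]=1
rect(m&(w[...,2]>.008)&(w[...,2]<.02))
m[:]=0;m[135:235,430:515]=1
rect(m&(w[...,2]>.054)&(w[...,2]<.066))
E
```

```text
openL [0.466 0.212 0.016]
openR [0.466 0.15  0.001]
wallL [0.595 0.212 0.011]
wallR [ 0.595  0.146 -0.002]
knob [0.479 0.178 0.047]
lampTube [ 0.628 -0.204  0.058]
shaft [ 0.549 -0.223  0.087]
lampA [ 0.594 -0.163  0.049]
lampB [ 0.631 -0.292 -0.004]
lampC [ 0.499 -0.285  0.059]
lampD [ 0.484 -0.179  0.026]
finial [ 0.625 -0.01   0.045]
vise [ 0.571 -0.004  0.008]
brooch [ 0.457 -0.014  0.008]
stand [ 0.777 -0.02   0.018]
(510, 390, 3) (510, 400, 3)
57 [ 0.54787065 -0.22312035  0.08427409] [ 0.54262283 -0.23118821  0.0712486 ] [ 0.55496049 -0.21506651  0.08930549]
141 [0.48654871 0.18385492 0.04593598] [0.46728869 0.17692414 0.03030773] [0.51031535 0.19685956 0.05135624]
((530.096435546875, 184.14968872070312), (64.46868133544922, 136.5552978515625), 88.37447357177734) 1004 [[461. 154.]
 [597. 150.]
 [599. 214.]
 [463. 218.]]
((565.9345703125, -220.8266143798828), (159.7518768310547, 109.94316101074219), 8.727594375610352) 3467 [[ 479. -179.]
 [ 495. -287.]
 [ 653. -263.]
 [ 637. -154.]]
```

View pics/c1.png

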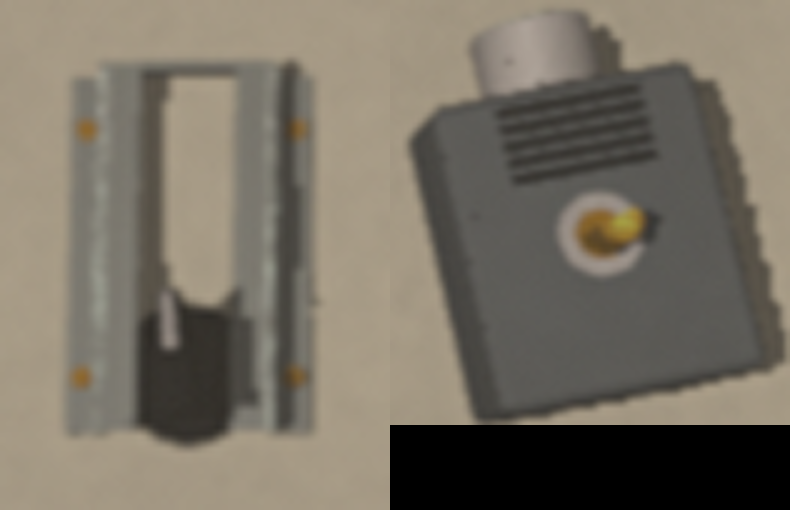

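The crop shows the knob near the rail's open end (bottom). Its pale pointer line at crop (168,320) points at the wall. The shaft is at about crop (600,230), its flat not yet resolved. I'll move above the knob for a wrist look.

Request:
drive_tool(
  series=[
    [[-0.105,-0.061,0],-4,0.085],
    [[-0.21,-0.122,0],-8,0.085],
    [[-0.42,-0.245,0],-15,0.085],
    [[-0.42,-0.245,0],-15,0.085],
    [[-0.42,-0.245,0],-15,0.085],
    [[-0.42,-0.245,0],-15,0.085],
    [[-0.42,-0.245,0],-15,0.085],
    [[-0.42,-0.245,0],-15,0.085],
    [[-0.42,-0.245,0],-15,0.085],
    [[-0.42,-0.245,0],-15,0.085],
    [[-0.42,-0.245,0],-15,0.085],
    [[-0.42,-0.245,0],-15,0.085],
    [[-0.42,-0.245,0],-15,0.085],
    [[-0.42,-0.245,0],-15,0.085],
  ],
)

```text
time_s: 1.5
position: [0.4844, 0.1854, 0.2314]
tool_rot: [[-1.0, 0.001, -0.0], [0.001, 1.0, 0.0], [0.0, 0.0, -1.0]]
ft_force: [-0.3, -0.3, -0.3]
grip_width: 0.0848
gripper_force: 0.0
```

```bash
python3 - <<'E'
from h import *
st()
d=shot('wrist','w1.png');np.savez('w1.npz',**d);w=cloud(d)
m=(w[...,2]>.040)&(w[...,2]<.056)&(abs(w[...,0]-.49)<.06)&(abs(w[...,1]-.184)<.05)
p=w[m];print(len(p),p.mean(0))
r=cv2.minAreaRect((p[:,:2]*1000).astype(np.float32));print(r,np.round(cv2.boxPoints(r),1))
m=(w[...,2]>.009)&(w[...,2]<.02)&(abs(w[...,0]-.53)<.08)&(abs(w[...,1]-.184)<.05)
r=cv2.minAreaRect((w[m][:,:2]*1000).astype(np.float32));print(r,np.round(cv2.boxPoints(r),1))
E
```

```text
1.5 [0.4844 0.1854 0.2314] [-0.3 -0.3 -0.3] 0.0848216947177636 0.0
[[-1.0, 0.001, -0.0], [0.001, 1.0, 0.0], [0.0, 0.0, -1.0]]
505 [0.48738237 0.18480955 0.04864444]
((490.32086181640625, 184.90382385253906), (43.37862014770508, 13.013016700744629), 3.978851795196533) [[468.2 189.9]
 [469.1 176.9]
 [512.4 179.9]
 [511.5 192.9]]
((530.721923828125, 184.38539123535156), (63.47062683105469, 137.7725830078125), 88.43365478515625) [[461.  154.5]
 [598.7 150.8]
 [600.4 214.2]
 [462.7 218. ]]
```

View pics/w1.png

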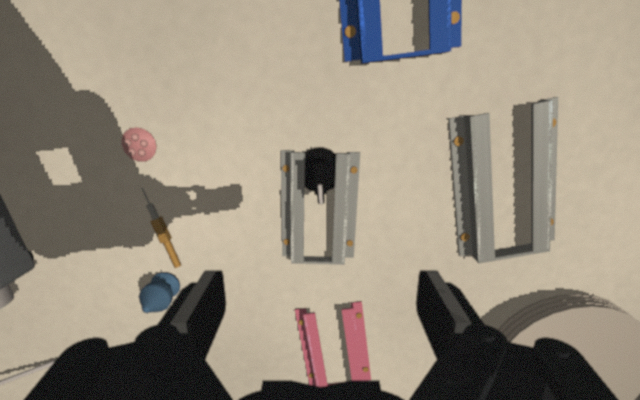

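The wrist view shows the knob at (320,170) in the rail, its mouth towards the top of the image and its pointer line at (320,193). The knob is at about (0.486, 0.1846), yaw +4°, and the rail's yaw is −1.6°. I'll descend and grip.

Request:
drive_tool(
  series=[
    [[-0.002,-0.001,0.05],-4,0.085],
    [[-0.002,-0.001,0.1],-4,0.085],
    [[-0.002,-0.001,0.14],-4,0.06],
    [[-0.002,-0.001,0.17],-4,0.05],
    [[-0.002,-0.001,0.19],-4,0.05],
    [[-0.002,-0.001,0.2],-4,0.05],
    [[-0.002,-0.001,0.207],-4,0.05],
    [[-0.002,-0.001,0.211],-4,0.05],
    [[-0.002,-0.001,0.211],-4,0.05],
    [[-0.002,-0.001,0.211],-4,0.03],
    [[-0.002,-0.001,0.211],-4,0.005],
    [[-0.002,-0.001,0.211],-4,0.0],
    [[-0.002,-0.001,0.211],-4,0.0],
    [[-0.002,-0.001,0.211],-4,0.0],
    [[-0.002,-0.001,0.211],-4,0.0],
    [[-0.002,-0.001,0.211],-4,0.0],
  ],
  newtons=60,
)

```text
time_s: 3.15
position: [0.4876, 0.1835, 0.0215]
tool_rot: [[-0.998, -0.067, 0.002], [-0.067, 0.998, 0.0], [-0.002, 0.0, -1.0]]
ft_force: [-1.7, 0.3, 6.6]
grip_width: 0.024
gripper_force: 58.5
```

The opening is 24 mm where I expected 13 mm, so I'll look.

```bash
python3 - <<'E'
from h import *
st()
d=shot('wrist');s=shot('side')
a=cv2.cvtColor(d['img'],cv2.COLOR_RGB2BGR);b=cv2.cvtColor(s['img'],cv2.COLOR_RGB2BGR)
b=cv2.resize(b[120:240,240:360],(400,400),interpolation=2)
a=cv2.resize(a[200:400,220:420],(400,400),interpolation=2)
cv2.imwrite('pics/g1.png',np.hstack([a,b]))
E
```

```text
3.15 [0.4876 0.1835 0.0215] [-1.7  0.3  6.6] 0.02396832264707976 58.52930545806885
[[-0.998, -0.067, 0.002], [-0.067, 0.998, 0.0], [-0.002, 0.0, -1.0]]
```

View pics/g1.png

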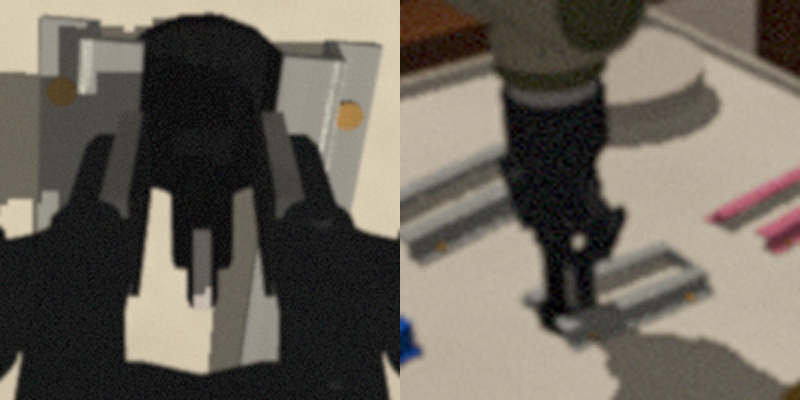

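The wrist view shows the fingertips closed on the 28 mm neck, below the bar (grip sides at x≈130 and 270). I'll open, rise 8 mm and grip the bar itself.

Request:
drive_tool(
  series=[
    [[0,0,0],0,0.05],
    [[0,0,0],0,0.05],
    [[0,0,0],0,0.05],
    [[0,0,-0.008],0,0.05],
    [[0,0,-0.008],0,0.05],
    [[0,0,-0.008],0,0.0],
    [[0,0,-0.008],0,0.0],
    [[0,0,-0.008],0,0.0],
    [[0,0,-0.008],0,0.0],
    [[0,0,-0.008],0,0.0],
    [[0,0,-0.008],0,0.0],
    [[0,0,-0.008],0,0.0],
  ],
  newtons=60,
)

```text
time_s: 4.45
position: [0.4873, 0.1834, 0.0285]
tool_rot: [[-0.998, -0.067, 0.0], [-0.067, 0.998, 0.0], [-0.0, 0.0, -1.0]]
ft_force: [0.0, 0.2, 4.8]
grip_width: 0.0115
gripper_force: 60.1
```

The bar is gripped. Now I'll raise it 1.5 mm and slide it out along the rail.

Request:
drive_tool(
  series=[
    [[0,0,-0.0015],0,0.0],
    [[0.003,0.001,-0.0015],0,0.0],
    [[0.01,0.0015,-0.0015],0,0.0],
    [[0.02,0.0025,-0.0015],0,0.0],
    [[0.03,0.0035,-0.0015],0,0.0],
    [[0.04,0.0045,-0.0015],0,0.0],
    [[0.05,0.0055,-0.0015],0,0.0],
    [[0.06,0.006,-0.0015],0,0.0],
    [[0.065,0.0065,-0.0015],0,0.0],
    [[0.065,0.0065,-0.0015],0,0.0],
  ],
)

```text
time_s: 5.45
position: [0.4212, 0.1856, 0.0299]
tool_rot: [[-0.998, -0.067, -0.0], [-0.067, 0.998, -0.0], [0.0, -0.0, -1.0]]
ft_force: [-0.9, -0.1, -1.3]
grip_width: 0.0117
gripper_force: 59.6
```

The knob is out and hanging free (−1.3 N). I'll lift it and carry it over the lamp for a close look at the shaft.

Request:
drive_tool(
  series=[
    [[0,0,-0.03],0,0.0],
    [[0,0,-0.08],0,0.0],
    [[0,0,-0.13],0,0.0],
    [[-0.01,-0.04,-0.17],0,0.0],
    [[-0.02,-0.08,-0.2],-1,0.0],
    [[-0.03,-0.12,-0.22],-2,0.0],
    [[-0.04,-0.16,-0.22],-3,0.0],
    [[-0.05,-0.2,-0.22],-4,0.0],
    [[-0.06,-0.24,-0.22],-5,0.0],
    [[-0.07,-0.28,-0.22],-5,0.0],
    [[-0.08,-0.32,-0.22],-5,0.0],
    [[-0.09,-0.36,-0.22],-5,0.0],
    [[-0.1,-0.4,-0.22],-5,0.0],
    [[-0.1,-0.417,-0.22],-5,0.0],
    [[-0.1,-0.417,-0.22],-5,0.0],
    [[-0.1,-0.417,-0.22],-5,0.0],
  ],
)

```text
time_s: 7.05
position: [0.5493, -0.2232, 0.2497]
tool_rot: [[-0.988, -0.153, -0.0], [-0.153, 0.988, 0.001], [0.0, 0.001, -1.0]]
ft_force: [0.1, 0.5, -1.5]
grip_width: 0.0115
gripper_force: 59.5
```

```bash
python3 - <<'E'
from h import *
st()
d=shot('wrist');np.savez('w2.npz',**d);w=cloud(d)
m=(w[...,2]>.075)&(w[...,2]<.1)&(abs(w[...,0]-.55)<.03)&(abs(w[...,1]+.222)<.03)
v,u=np.nonzero(m);print(len(v),w[m].mean(0),u.min(),u.max(),v.min(),v.max())
K=np.array(d['camera_matrix']);R=cv2.Rodrigues(np.array(d['rvec'],float))[0];t=np.array(d['tvec'],float).ravel()
print('cam',-R.T@t,K[0,0]);print(np.round(R,3))
im=cv2.cvtColor(d['img'],cv2.COLOR_RGB2BGR)
c=cv2.projectPoints(np.array([[.549,-.223,.088]]),d['rvec'],d['tvec'],K,None)[0].ravel().astype(int);print(c)
x0,y0=c-25; 
crop=cv2.resize(im[max(y0,0):y0+50,x0:x0+50],(480,480),interpolation=2)
im2=cv2.resize(im,(320,200)); im2=cv2.copyMakeBorder(im2,0,280,0,0,0)
cv2.imwrite('pics/w2.png',np.hstack([crop,im2]))
E
```

```text
7.05 [ 0.5493 -0.2232  0.2497] [ 0.1  0.5 -1.5] 0.011456848201900429 59.505212903022766
[[-0.988, -0.153, -0.0], [-0.153, 0.988, 0.001], [0.0, 0.001, -1.0]]
232 [ 0.54901394 -0.22535319  0.08695278] 309 327 174 190
cam [ 0.46741457 -0.23526929  0.3932302 ] 338.2140994495218
[[-0.154  0.988  0.001]
 [ 0.935  0.145  0.323]
 [ 0.319  0.051 -0.947]]
[319 182]
```

View pics/w2.png

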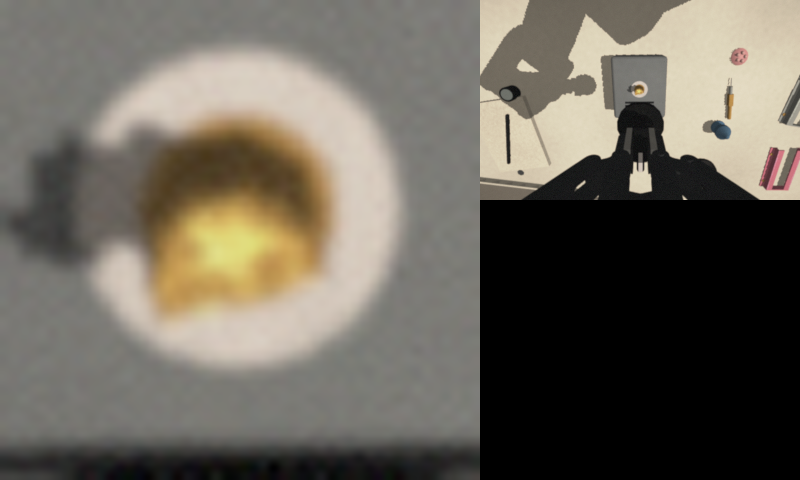

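The crop shows the brass D-shaft centred at about (240,215), its flat edge at the bottom from (160,318) to (320,272). The flat therefore faces world +x, turned some 16° more towards +y than the tool. I'll fit shaft and held knob in this same image.

```bash
cat > fit.py <<'E'
from h import *
from scipy.optimize import minimize
d=dict(np.load('w2.npz'));w=cloud(d);K=d['camera_matrix'];im=d['img'].astype(float)
def proj(P): return cv2.projectPoints(np.asarray(P,float),d['rvec'],d['tvec'],K,None)[0].reshape(-1,2)
def D(c,yaw,r,f,z):
    a0=np.arccos(f/r);a=np.linspace(a0,2*np.pi-a0,60)+yaw
    return np.c_[c[0]+r*np.cos(a),c[1]+r*np.sin(a),np.full(60,z)]
S=8
def fill(pts,x0,y0,n):
    m=np.zeros((n*S,n*S),np.uint8)
    q=((pts-[x0,y0]+.5)*S*16).astype(np.int32)
    cv2.fillPoly(m,[cv2.convexHull(q)],255,shift=4)
    return cv2.resize(m,(n,n),interpolation=cv2.INTER_AREA)/255.
# shaft: soft brass membership from blue/red ratio
x0,y0,n=300,163,40
c=im[y0:y0+n,x0:x0+n];ratio=c[...,2]/(c[...,0]+1)
soft=np.clip((.85-ratio)/(.85-.55),0,1); soft[:, :6]=0; soft[n-8:]=0
print('brass px',soft.sum())
def cost(p):
    P=np.vstack([D(p[:2]/1e3,p[2],.0084,.0019,.088),D(p[:2]/1e3,p[2],.009,.0025,.086),D(p[:2]/1e3,p[2],.009,.0025,.062)])
    return ((cv2.GaussianBlur(fill(proj(P),x0,y0,n),(3,3),0.7)-soft)**2).sum()
best=None
for y in np.radians([-10,10,25,40]):
    r=minimize(cost,[549,-224,y],method='Nelder-Mead',options=dict(initial_simplex=[[549,-224,y],[551,-224,y],[549,-222,y],[549,-224,y+.2]]))
    print(np.round(r.x[:2],2),np.degrees(r.x[2]),r.fun)
# knob skirt near edge
s=env.observe();T=s['position'];zk=T[2]-.0285
m=(w[...,2]>zk-.004)&(w[...,2]<zk+.012)&(np.hypot(w[...,0]-T[0],w[...,1]-T[1])<.035)
p=w[m];print(len(p),p.mean(0),p.min(0),p.max(0))
m8=((w[...,2]>.19)&(np.hypot(w[...,0]-T[0],w[...,1]-T[1])<.04))
col=np.arange(290,350);rows=np.array([np.nonzero(m8[:,u])[0].min() if m8[:,u].any() else -1 for u in col])
def edge(pos):
    a=np.linspace(0,2*np.pi,400)
    P=np.r_[np.c_[pos[0]+.025*np.cos(a),pos[1]+.025*np.sin(a),np.full(400,zk)],np.c_[pos[0]+.025*np.cos(a),pos[1]+.025*np.sin(a),np.full(400,zk+.008)]]
    return proj(P)
e=edge(T);print('skirt proj if centred: u',e[:,0].min(),e[:,0].max(),'v min',e[:,1].min())
vv,uu=np.nonzero(m8);print('seen u',uu.min(),uu.max(),'v min',vv.min());print(rows.tolist())
E
python3 fit.py
```

```text
brass px 338.80679845512185
[ 551.5  -223.93] 25.186541087116034 18.886990068504197
[ 551.57 -224.01] 25.665882480921248 18.511254258471723
[ 551.65 -223.93] 26.91459070904896 18.907752319441048
[ 551.67 -223.9 ] 24.79404419350807 18.807133980386514
3350 [ 0.53799415 -0.22419368  0.22980807] [ 0.52323427 -0.24774892  0.22095244] [ 0.56270771 -0.1970045   0.23345521]
skirt proj if centred: u 273.3997095394401 366.53513444692146 v min 203.07407870306542
seen u 170 469 v min 204
[214, 213, 212, 211, 210, 210, 210, 209, 209, 208, 208, 208, 207, 207, 206, 206, 206, 205, 205, 204, 204, 204, 204, 204, 204, 204, 204, 204, 204, 204, 204, 204, 204, 204, 204, 204, 204, 204, 204, 204, 204, 204, 205, 205, 205, 206, 206, 206, 207, 207, 208, 208, 208, 209, 209, 210, 210, 211, 211, 212]
```

The knob sits centred on the tool in this view, to within about 0.4 mm. The shaft is at about (0.5515, −0.224) with its flat at about 25.5°. I'll take a second, closer look with the tool turned to match.

Request:
drive_tool(
  series=[
    [[-0.005,0.001,0.02],-6,0.0],
    [[-0.01,0.002,0.04],-12,0.0],
    [[-0.0195,0.004,0.06],-16.5,0.0],
    [[-0.0195,0.004,0.075],-16.5,0.0],
    [[-0.0195,0.004,0.075],-16.5,0.0],
    [[-0.0195,0.004,0.075],-16.5,0.0],
  ],
)

```text
time_s: 7.7
position: [0.5683, -0.216, 0.1757]
tool_rot: [[-0.903, -0.429, 0.001], [-0.429, 0.903, -0.0], [-0.0, -0.001, -1.0]]
ft_force: [0.2, 0.4, -1.1]
grip_width: 0.0114
gripper_force: 59.5
```

```bash
cat > fit2.py <<'E'
import re
src=open('fit.py').read()
src=src.replace("d=dict(np.load('w2.npz'))","st();d=shot('wrist');np.savez('w3.npz',**d)",1)
src=src.split('# shaft')[0]
exec(src)
c0=proj([[.5515,-.224,.086]])[0];n=50;x0,y0=(c0-25).astype(int)
c=im[y0:y0+n,x0:x0+n];ratio=c[...,2]/(c[...,0]+1)
for lo in (.5,.6,.7):
    soft=np.clip((.9-ratio)/(.9-lo),0,1)
    k=(soft>.5).astype(np.uint8);nn,l,sts,_=cv2.connectedComponentsWithStats(k);i=1+np.argmax(sts[1:,4]);soft=soft*cv2.dilate((l==i).astype(np.uint8),np.ones((3,3)))
    def cost(p):
        P=np.vstack([D(p[:2]/1e3,p[2],.0084,.0019,.088),D(p[:2]/1e3,p[2],.009,.0025,.086),D(p[:2]/1e3,p[2],.009,.0025,.062)])
        return ((cv2.GaussianBlur(fill(proj(P),x0,y0,n),(3,3),0.7)-soft)**2).sum()
    for y in (.35,.5):
        r=minimize(cost,[551,-224,y],method='Nelder-Mead',options=dict(initial_simplex=[[551,-224,y],[553,-224,y],[551,-222,y],[551,-224,y+.2]]))
        print(lo,soft.sum(),np.round(r.x[:2],2),np.degrees(r.x[2]),r.fun)
p=r.x;P=D(p[:2]/1e3,p[2],.0084,.0019,.088);P2=D(p[:2]/1e3,p[2],.009,.0025,.062)
b=cv2.resize(cv2.cvtColor(d['img'][y0:y0+n,x0:x0+n],cv2.COLOR_RGB2BGR),(500,500),interpolation=2)
for Q,col in((P,(0,0,255)),(P2,(255,0,0))): cv2.polylines(b,[((proj(Q)-[x0,y0]+.5)*10).astype(np.int32)],True,col,1)
cv2.imwrite('pics/w3.png',b)
s=env.observe();T=s['position'];zk=T[2]-.0285;a=np.linspace(0,2*np.pi,400)
e=proj(np.c_[T[0]+.025*np.cos(a),T[1]+.025*np.sin(a),np.full(400,zk)])
m8=(w[...,2]>zk-.006)&(w[...,2]<zk+.014)
print('pred u',(e[:,0].min()+e[:,0].max())/2,'v',e[:,1].min())
for v in (208,211,214): q=np.nonzero(m8[v,240:400])[0]+240;print(v,q.min() if len(q) else 0,q.max() if len(q) else 0)
print('seen v',np.nonzero(m8[:,315:325].any(1))[0].min())
E
python3 fit2.py
```

```text
7.7 [ 0.5683 -0.216   0.1757] [ 0.2  0.4 -1.1] 0.011449722427502251 59.46914255619049
[[-0.903, -0.429, 0.001], [-0.429, 0.903, -0.0], [-0.0, -0.001, -1.0]]
0.5 568.4431150211547 [ 551.65 -224.39] 25.683263533320908 36.08387038145742
0.5 568.4431150211547 [ 551.71 -224.31] 27.604491133933784 36.992799543383406
0.6 599.5561964429619 [ 551.8  -224.39] 27.25377416325098 57.68823869433376
0.6 599.5561964429619 [ 551.46 -224.29] 25.88962124438188 57.53749804034257
0.7 633.1418267992821 [ 551.56 -224.41] 26.98405322178484 86.4479852234009
0.7 633.1418267992821 [ 551.66 -224.3 ] 25.952261549478415 86.68714234083791
pred u 318.6646029601072 v 202.54168919870395
208 299 342
211 293 348
214 290 351
seen v 204
```

View pics/w3.png

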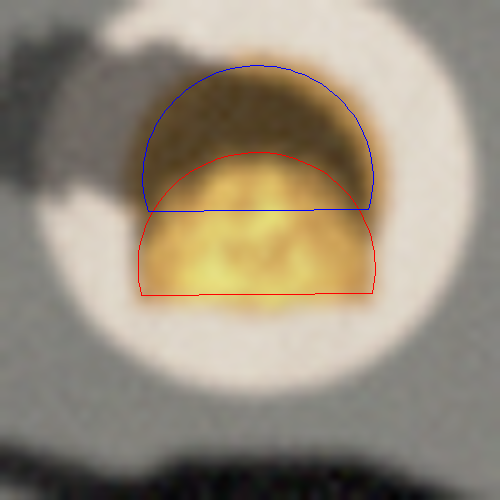

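The overlay shows the model D (red tip outline, bottom edge from (142,295) to (372,293)) lying on the brass, so the flat is at about 26°. I'll centre over the shaft and lower until the tip enters the bore by 2–3 mm.

Request:
drive_tool(
  series=[
    [[0.01,-0.0005,0.02],-0.5,0.0],
    [[0.019,-0.001,0.04],-0.6,0.0],
    [[0.019,-0.001,0.052],-0.6,0.0],
    [[0.019,-0.001,0.056],-0.6,0.0],
    [[0.019,-0.001,0.057],-0.6,0.0],
    [[0.019,-0.001,0.058],-0.6,0.0],
    [[0.019,-0.001,0.059],-0.6,0.0],
    [[0.019,-0.001,0.06],-0.6,0.0],
    [[0.019,-0.001,0.061],-0.6,0.0],
    [[0.019,-0.001,0.0615],-0.6,0.0],
    [[0.019,-0.001,0.0615],-0.6,0.0],
  ],
)

```text
time_s: 8.85
position: [0.5517, -0.2259, 0.1138]
tool_rot: [[-0.899, -0.437, 0.001], [-0.437, 0.899, -0.0], [-0.001, -0.001, -1.0]]
ft_force: [0.9, 1.6, 2.6]
grip_width: 0.012
gripper_force: 60.1
```

The tip is in, with a light contact force towards +y. I'll shift about 0.8 mm that way and go down slowly.

Request:
drive_tool(
  series=[
    [[0,0,-0.001],0,0.0],
    [[-0.0004,0.0007,-0.001],0,0.0],
    [[-0.0004,0.0007,0],0,0.0],
    [[-0.0004,0.0007,0.001],0,0.0],
    [[-0.0004,0.0007,0.002],0,0.0],
    [[-0.0004,0.0007,0.003],0,0.0],
    [[-0.0004,0.0007,0.003],0,0.0],
  ],
)

```text
time_s: 9.55
position: [0.5516, -0.2253, 0.1106]
tool_rot: [[-0.899, -0.437, 0.001], [-0.437, 0.899, -0.001], [-0.0, -0.001, -1.0]]
ft_force: [-0.2, 0.1, 6.0]
grip_width: 0.0115
gripper_force: 60.3
```

The net push of about 7 N with the tip only about 6 mm down means the bore is caught on the shaft's step and is pressing the spring. I'll back off so only the stepped tip is in, then probe sideways to centre it.

Request:
drive_tool(
  series=[
    [[0,0,-0.003],0,0.0],
    [[0,0,-0.0045],0,0.0],
    [[0,0.0008,-0.0045],0,0.0],
    [[0,0.0016,-0.0045],0,0.0],
    [[0,0.0016,-0.0045],0,0.0],
  ],
)

```text
time_s: 10.05
position: [0.5507, -0.2237, 0.1145]
tool_rot: [[-0.899, -0.437, -0.0], [-0.437, 0.899, -0.0], [0.0, -0.0, -1.0]]
ft_force: [1.6, -1.2, -1.6]
grip_width: 0.0119
gripper_force: 59.5
```

Request:
drive_tool(
  series=[
    [[0,-0.001,0],0,0.0],
    [[0,-0.002,0],0,0.0],
    [[0,-0.0032,0],0,0.0],
    [[0,-0.0032,0],0,0.0],
  ],
)

```text
time_s: 10.45
position: [0.5521, -0.2265, 0.1147]
tool_rot: [[-0.899, -0.437, -0.0], [-0.437, 0.899, 0.0], [0.0, 0.001, -1.0]]
ft_force: [0.3, 0.9, -2.8]
grip_width: 0.0113
gripper_force: 59.4
```

Request:
drive_tool(
  series=[
    [[0,0.0016,0],0,0.0],
    [[0.0008,0.0016,0],0,0.0],
    [[0.0016,0.0016,0],0,0.0],
    [[0.0016,0.0016,0],0,0.0],
  ],
)

```text
time_s: 10.85
position: [0.5508, -0.2254, 0.1149]
tool_rot: [[-0.899, -0.437, 0.002], [-0.437, 0.899, 0.001], [-0.002, -0.0, -1.0]]
ft_force: [5.5, 2.0, -2.9]
grip_width: 0.0114
gripper_force: 59.3
```

Request:
drive_tool(
  series=[
    [[-0.001,0,0],0,0.0],
    [[-0.002,0,0],0,0.0],
    [[-0.0032,0,0],0,0.0],
    [[-0.0032,0,0],0,0.0],
  ],
)

```text
time_s: 11.25
position: [0.5528, -0.2245, 0.1148]
tool_rot: [[-0.899, -0.437, -0.0], [-0.437, 0.899, -0.0], [0.0, 0.0, -1.0]]
ft_force: [-0.3, 0.7, -0.8]
grip_width: 0.0114
gripper_force: 59.4
```

Request:
drive_tool(
  series=[
    [[-0.0005,0,0],0,0.0],
    [[-0.0008,0,0],0,0.0],
    [[-0.0008,0,0],0,0.0],
  ],
)

```text
time_s: 11.55
position: [0.5536, -0.2241, 0.1148]
tool_rot: [[-0.899, -0.437, -0.0], [-0.437, 0.899, -0.0], [0.0, 0.0, -1.0]]
ft_force: [-0.6, 0.3, -1.4]
grip_width: 0.0117
gripper_force: 59.4
```

Request:
drive_tool(
  series=[
    [[0.001,-0.0002,0],3,0.0],
    [[0.0016,-0.0002,0],6,0.0],
    [[0.0016,-0.0002,0],8,0.0],
    [[0.0016,-0.0002,0],8,0.0],
  ],
)

```text
time_s: 11.95
position: [0.5523, -0.2249, 0.1148]
tool_rot: [[-0.952, -0.308, 0.0], [-0.308, 0.952, 0.0], [-0.0, 0.0, -1.0]]
ft_force: [0.4, 0.1, -1.8]
grip_width: 0.0114
gripper_force: 59.5
```

```bash
python3 -c "
from h import *
s=st();print(s['wrist_torque'])"
```

```text
11.95 [ 0.5523 -0.2249  0.1148] [ 0.4  0.1 -1.8] 0.01139098601371854 59.48109984397888
[[-0.952, -0.308, 0.0], [-0.308, 0.952, 0.0], [-0.0, 0.0, -1.0]]
[ 0.01480362  0.02896455 -0.0103831 ]
```

Request:
drive_tool(
  series=[
    [[0,0,0],-8,0.0],
    [[0,0,0],-14,0.0],
    [[0,0,0],-16,0.0],
    [[0,0,0],-16,0.0],
  ],
)

```text
time_s: 12.35
position: [0.5524, -0.225, 0.1149]
tool_rot: [[-0.829, -0.559, 0.0], [-0.559, 0.829, -0.0], [-0.0, -0.0, -1.0]]
ft_force: [0.4, 0.9, -1.6]
grip_width: 0.0116
gripper_force: 59.5
```

```bash
python3 -c "
from h import *
s=st();print(s['wrist_torque'])"
```

```text
12.35 [ 0.5524 -0.225   0.1149] [ 0.4  0.9 -1.6] 0.011580840460602669 59.4622403383255
[[-0.829, -0.559, 0.0], [-0.559, 0.829, -0.0], [-0.0, -0.0, -1.0]]
[-0.02947718 -0.09505882 -0.02835901]
```

No clear yaw contact at ±8°. Sideways, the centre lies about 0.8 mm further towards world +x. I'll centre there at 26° and push again.

Request:
drive_tool(
  series=[
    [[0,0,0],8,0.0],
    [[0,0,0.001],8,0.0],
    [[0,0,0.002],8,0.0],
    [[0,0,0.003],8,0.0],
    [[0,0,0.004],8,0.0],
    [[0,0,0.004],8,0.0],
  ],
)

```text
time_s: 12.95
position: [0.5522, -0.2249, 0.1106]
tool_rot: [[-0.899, -0.438, -0.0], [-0.438, 0.899, 0.0], [0.0, 0.0, -1.0]]
ft_force: [-0.5, 0.7, -1.9]
grip_width: 0.012
gripper_force: 59.5
```

It is past the step now with no resistance. Continuing down.

Request:
drive_tool(
  series=[
    [[0,0,0.002],0,0.0],
    [[0,0,0.004],0,0.0],
    [[0,0,0.006],0,0.0],
    [[0,0,0.008],0,0.0],
    [[0,0,0.01],0,0.0],
    [[0,0,0.012],0,0.0],
    [[0,0,0.012],0,0.0],
  ],
)

```text
time_s: 13.65
position: [0.5522, -0.2248, 0.0985]
tool_rot: [[-0.899, -0.437, -0.0], [-0.437, 0.899, 0.0], [0.0, 0.0, -1.0]]
ft_force: [-0.1, -1.0, -1.5]
grip_width: 0.0116
gripper_force: 59.5
```

Request:
drive_tool(
  series=[
    [[0,0,0.001],0,0.0],
    [[0,0,0.002],0,0.0],
    [[0,0,0.003],0,0.0],
    [[0,0,0.004],0,0.0],
    [[0,0,0.005],0,0.0],
    [[0,0,0.006],0,0.0],
    [[0,0,0.007],0,0.0],
    [[0,0,0.007],0,0.0],
  ],
)

```text
time_s: 14.45
position: [0.5524, -0.225, 0.0922]
tool_rot: [[-0.899, -0.437, 0.001], [-0.437, 0.899, -0.0], [-0.0, -0.001, -1.0]]
ft_force: [-0.7, 1.9, 6.5]
grip_width: 0.0117
gripper_force: 60.5
```

Request:
drive_tool(
  series=[
    [[0,0,0.0005],0,0.0],
    [[0,0,0.001],0,0.0],
    [[0,0,0.0015],0,0.0],
    [[0,0,0.002],0,0.0],
    [[0,0,0.0025],0,0.0],
    [[0,0,0.0025],0,0.0],
    [[0,0,0.0025],0,0.0],
  ],
)

```text
time_s: 15.15
position: [0.5524, -0.225, 0.0903]
tool_rot: [[-0.899, -0.437, 0.001], [-0.437, 0.899, -0.001], [-0.001, -0.001, -1.0]]
ft_force: [-2.4, 1.2, 9.9]
grip_width: 0.0115
gripper_force: 61.1
```

Request:
drive_tool(
  series=[
    [[0,0,0.0003],0,0.0],
    [[0,0,0.0006],0,0.0],
    [[0,0,0.001],0,0.0],
    [[0,0,0.001],0,0.0],
    [[0,0,0.001],0,0.0],
  ],
  newtons=80,
)

```text
time_s: 15.65
position: [0.5525, -0.2251, 0.0903]
tool_rot: [[-0.899, -0.437, 0.002], [-0.437, 0.899, -0.001], [-0.001, -0.002, -1.0]]
ft_force: [-4.2, 2.4, 17.6]
grip_width: 0.011
gripper_force: 83.8
```

```bash
python3 - <<'E'
from h import *
st()
d=shot('side');b=cv2.cvtColor(d['img'],cv2.COLOR_RGB2BGR)
cv2.imwrite('pics/end.png',cv2.resize(b[180:340,360:520],(600,600),interpolation=2))
st()
E
```

```text
15.65 [ 0.5525 -0.2251  0.0903] [-4.2  2.4 17.6] 0.01099545694573494 83.82197141647339
[[-0.899, -0.437, 0.002], [-0.437, 0.899, -0.001], [-0.001, -0.002, -1.0]]
15.7 [ 0.5525 -0.2251  0.0903] [-5.4  2.2 17.2] 0.01122368398259588 83.82116675376892
[[-0.899, -0.437, 0.002], [-0.437, 0.899, -0.001], [-0.001, -0.002, -1.0]]
```

View pics/end.png

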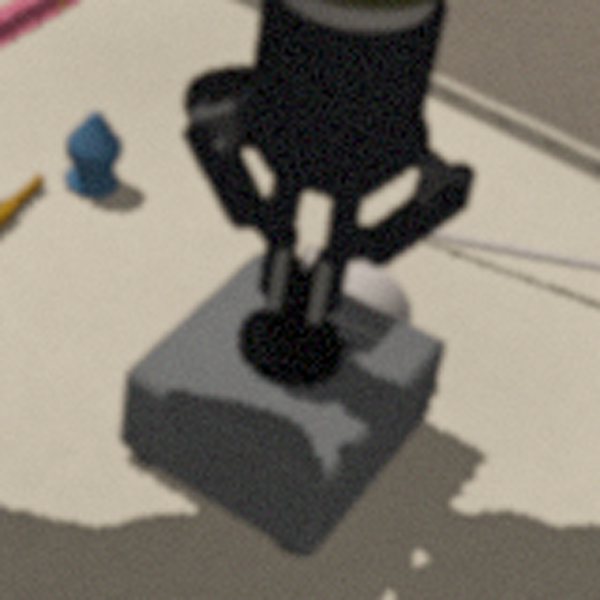

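The picture shows the knob's skirt at (290,345), just clear of the lamp's top and gripped. The tool has stopped at z = 0.0903 while the force rose to about 18 N, so the shaft is at its stop. Handing in.

```bash
python3 -c "
from rig import env
print(env.close_job())"
```

```text
the job is handed in; nothing more can be done
None
```

The job is handed in at 15.7 s: the knob is out of the rail, fully home on the D-shaft, and still gripped and pressed against the stop at about 18 N; the antiques and pin vise were not touched.

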